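# Present the spice dish to the cup

### The job

The steel spice dish on the cork mat holds a loose stone grinding ball: swing its folded-over handle up until it stands upright in its catch, then lift the dish by the handle straight up to about 5 cm above the mat. In the air, turn it a quarter turn, whichever way points its pouring lip at the white espresso cup, keeping the dish level and the ball in the middle. Finish while still holding it there above the mat, at rest, and do not disturb the cup, the tumbler or the matchbox.

Things in the scene. Friction and masses are not known exactly. Their poses are not given: they have to be found in the camera images.
- dish: Shallow round steel dish, 150 mm across, rim 25 mm high, floor a gentle cone (7 degrees) that is lowest in the middle; about 0.5 kg with handle. Origin: centre of its underside. z up; +x points to its pouring lip (tip 99 mm from the centre, 32 mm up). Its handle is a bail hinged at both sides on a line along y, 38 mm above the origin, x = 0; upright spring-catch brackets at y = +-83 to 97 mm rise to 80 mm. The dish is 194 mm wide over the brackets.
- bail (a joint): Handle (bail) angle in rad: 0 = upright, locked between its stop and the sprung balls of the catch; grows as it leans over away from the lip, to the dish's -x side (starts at 0.65 to 1.0; end stop at 1.2). It turns stiffly (about 0.04 N m), stays where it is left, and needs about 1 N at the grip to snap past the sprung balls of the catch (between about 0.35 and 0.2 rad). It cannot go past 0.
- bail_grip (a point): Middle of the handle's wooden grip: a round bar 12 mm thick and 60 mm long, always along the dish's y axis, 75 mm from the hinge line; in the dish frame it lies at x = -75 sin(bail), z = 38 + 75 cos(bail) mm (113 mm up when upright). To be pinched from above across the bar (fingers closing along the dish's x).
- ball_center (a point): Centre of the loose marble ball, 28 mm across, 31 g, which rests in the middle of the dish, its centre 21 mm above the dish's underside; it rolls aside if the dish is tilted or jerked.
- mat: Round cork mat, 120 mm across, 6 mm thick, fixed on the worktop; origin at the centre of its underside. The dish stands in its middle.
- cup_center (a point): White espresso cup with one handle, bowl 63 mm wide, 51 mm high; the point is the middle of its bowl, 25 mm up. It stands about 180 mm from the mat's centre, a quarter turn from the lip, on either the one or the other side.
- tumbler_center (a point): Tall glass tumbler with sugar sticks, 67 mm across, 121 mm high; the point is its middle, 60 mm up. It stands opposite the cup, on the other side of the mat. Leave it alone.
- matchbox: Small matchbox, 37 x 56 x 15 mm, lying near the front edge of the worktop, origin under its centre. Leave it alone.
Things that resemble listed ones, but are neither listed nor needed, are in the scene too. What is shaped like the part that bears cup_center but orange is not meant.

How it is judged (in metres and radians):
On the way, in this order (a step that is already met when the one before it is completed fails the run):
1. the handle stands upright in its catch (within 0.06 rad) while the dish is still on the mat (value of joint bail below 0.06 rad and z of dish in the frame of mat below 0.01 m and horizontal distance between dish and mat below 0.03 m), for 0.2 s.
2. the dish is lifted at least 30 mm clear of the mat by its handle, level, ball centred, lip not yet turned (still more than about 60 degrees off the cup) (z of dish in the frame of mat above 0.036 m and x of cup_center in the frame of dish below 0.09 m and contact force between the fingers and dish above 0.5 N and angle between dish's own z axis and vertical below 0.12 rad and horizontal distance between ball_center and dish below 0.015 m and z of ball_center in the frame of dish below 0.035 m), for 0.1 s.
At the end, for the whole second after the job is handed in: Dish held by its upright handle (0.08 rad), 30-100 mm clear of the mat, within 35 mm of its centre, level within 0.1 rad, at rest; lip line passes within 32 mm of the cup's middle (10 degrees); ball within 15 mm of the dish's centre (z of dish in the frame of mat between 0.036 and 0.106 m and horizontal distance between dish and mat below 0.035 m and x of cup_center in the frame of dish above 0.1 m and y of cup_center in the frame of dish between -0.032 and 0.032 m and angle between dish's own z axis and vertical below 0.1 rad and value of joint bail below 0.08 rad and horizontal distance between ball_center and dish below 0.015 m and z of ball_center in the frame of dish below 0.035 m and contact force between the fingers and dish above 0.5 N and contact force between dish and mat below 0.05 N and linear speed of dish below 0.03 m/s and angular speed of dish below 0.2 rad/s); the arm keeps its last pose, push and grip.
It fails at once if the ball rolls more than 25 mm from the middle of the dish (horizontal distance between ball_center and dish above 0.025 m).
It fails at once if the dish is tipped more than 0.2 rad (11 degrees) (angle between dish's own z axis and vertical above 0.2 rad).
It fails at once if the espresso cup is disturbed (moved more than 15 mm) (distance of cup_center from where it was at the start of the episode above 0.015 m).
It fails at once if the tumbler is disturbed (moved more than 15 mm) (distance of tumbler_center from where it was at the start of the episode above 0.015 m).
It fails at once if the matchbox is disturbed (moved more than 15 mm) (distance of matchbox from where it was at the start of the episode above 0.015 m).
It also fails if it takes over 50 s, if anything falls off the work surface, if the arm or the gripper's body presses on something with over 40 N, if the wrist force passes 120 N, or if a joint passes its speed limit or range.

### The arm

A 7-joint arm with a two-finger parallel gripper is mounted at the origin on a cart in front of the work surface, level with it; the furniture and walls round the work are solid. World frame = base frame: x ahead of the robot, y to its left, z up, the work surface at z = 0. Lengths are in mm, angles in degrees, forces in N, time in s.
With the tool pointing down it reaches from about 425 to 1025 mm from the base axis. Payload 9.4 kg.
Tool frame: the origin (TCP) lies on the centre line of the jaws, within the pads' length; the fingertips stand 22 mm ahead of it and the grasp point (between the pads) lies 3 mm ahead of it; z points along the fingers, y is the line along which they close (so a half turn about z gives the same grasp; the last joint's range is limited). The gripper opens to 85 mm and grips with 20 to 120 N. Pads are 22 mm wide; open, the fingers measure 114 mm over their backs; the gripper's body (76 mm by 85 mm) begins 54 mm behind the grasp point. The pads swing forward as they close: fully open they stand 13 mm farther back than shut.
Start: joints at [-80.14, 34.337, -0.143, 91.639, 0.103, 54.024, -4.572], TCP at [178.528, 702.675, 253.275] pointing down, gripper open.
Joint ranges: [-147.43, 147.43], [-19.82, 112.94], [-74.19, 73.91], [6.32, 146.72], [-59.91, 239.91], [6.04, 106.73], [-150.56, 150.56]. Speed limits (degrees/s): [127.2, 127.2, 172.46, 172.46, 180, 180, 180].

### API

Orientations are given as [roll, pitch, yaw] about the fixed x, y, z axes, in that order (R = Rz(yaw) Ry(pitch) Rx(roll)).
In Python, from workcell import manip gives the robot as it stands. The module is installed in compiled form; this text tells all that it offers.
- The arm moves only by the tool step_arm, never from a script. Its argument "series" is a list of rows, each an object with "travel": the shift along the world's x, y, z in m, a list of three; "yaw": the turn about the world's z in degrees; "fingers": the closure, from 0 (fully open) to 1 (shut). In form: [{"travel": [tx, ty, tz], "yaw": yaw, "fingers": fingers}, ...]. A call has 1 to 20 rows; each row is the pose to reach, as a shift and turn from the pose commanded when the call began; what a row does not reach only later rows make up. A row lasts 1/12 s, in which the tool goes at most 41.7 mm and 7.16 degrees, less where a joint would pass 70% of its speed; a pose out of reach is approached as far as the arm can. A call with a gripper value outside its range is refused whole. The fingers move at their own pace and stop on an object; "force" is the grip in N (left out, the last holds). Time passes only in rows, so rows that repeat a pose let the fingers close. It gives the time, the measured TCP pose, the force, the opening and the grip force at its end, in the units of the state.
- manip.read_state(): the state, without advancing time (a new reading comes with each control period).
- manip.grab_frame(name): name is "side" or "top"; returns a dict with "pixels" (400x640x3 uint8, blue, green, red), "fx", "fy", "cx", "cy" (pixels), "camera_from_world" (4x4, takes a point from world to camera coordinates). Camera axes: x right, y up, looking along -z (the intrinsics and any distortion apply to the point x, -y, -z); pixel columns grow to the right and rows downward; lengths in mm; the calibration is good to about 2 mm. A picture is of the moment at which its call begins. There is no depth.
- manip.hand_in(): hands the job in; it is judged then, once.
The state is a dict: "clock": time; "qpos": joint angles; "joint_vel": joint speeds; "effort": joint torques, N m; "tcp_pos": TCP position; "ee_rot": TCP orientation; "contact_force": force on the tool from outside, world axes, zero at the start; "moment": the same for the moment, N m; "grip_width": finger opening in mm; "grip_force": force on a finger pad.
Only numpy, scipy, OpenCV 4.12 (cv2) and the standard library are available. Lean on these libraries where they do the work, as an engineer would, in place of code of your own. Each camera call takes 0.05 s, during which the arm holds its last target. There are 200 camera calls.

## Working session

There is one attempt and no reset: what is moved stays moved. The work goes in short steps, Python scripts to look and compute and a tool call to move; the robot and the scene stay as the last step left them, time stands still between calls to the robot, and variables do not carry over. Pictures are saved under pics/ and viewed, at most 10 in all, crops included, and the job is handed in when it is done.

Besides the shell and the picture viewer there is one more tool, called after "Emit:" as name(argument=value, ...), one argument or row to a line, values as JSON. step_arm: Moves the arm, as the interface text tells. Its arguments: {"type":"object","properties":{"series":{"type":"array","items":{"type":"object","properties":{"travel":{"type":"array","items":{"type":"number"}},"yaw":{"type":"number"},"fingers":{"type":"number"}}}},"force":{"type":"number"}},"required":["series"]}

```bash
mkdir -p pics
cat > h.py <<'E'
import numpy as np, cv2, json
from workcell import manip
def grab(n,fn):
    f=manip.grab_frame(n); cv2.imwrite('pics/'+fn+'.png',f['pixels'])
    np.savez('pics/'+fn+'.npz',**{k:np.array(v) for k,v in f.items()}); return f
def load(fn): return dict(np.load('pics/'+fn+'.npz'))
def proj(f,p):
    c=f['camera_from_world']@np.append(p,1); return np.array([f['cx']+f['fx']*c[0]/-c[2], f['cy']+f['fy']*(-c[1])/(-c[2])])
def ray(f,u,v):
    T=np.linalg.inv(f['camera_from_world']); d=T[:3,:3]@np.array([(u-f['cx'])/f['fx'],-(v-f['cy'])/f['fy'],-1]); return T[:3,3],d/np.linalg.norm(d)
def onz(f,u,v,z):
    o,d=ray(f,u,v); return o+d*(z-o[2])/d[2]
def tri(f1,p1,f2,p2):
    (o1,d1),(o2,d2)=ray(f1,*p1),ray(f2,*p2)
    s=np.linalg.lstsq(np.c_[d1,-d2],o2-o1,rcond=None)[0]; a=o1+s[0]*d1;b=o2+s[1]*d2
    return (a+b)/2,np.linalg.norm(a-b)
E
python3 - <<'E'
from h import *
for n in('side','top'):
    f=grab(n,n+'0'); print(n,f.keys(),f['fx'],f['cx'],f['cy'],np.linalg.inv(f['camera_from_world']).round(3))
s=manip.read_state(); print(s)
E
```

```text
side dict_keys(['pixels', 'fx', 'fy', 'cx', 'cy', 'camera_from_world']) 455.1910260345368 317.99942564549985 200.8038403382776 [[-9.97000e-01  3.20000e-02 -6.50000e-02  4.27713e+02]
 [-7.20000e-02 -4.67000e-01  8.81000e-01  7.37564e+02]
 [-2.00000e-03  8.83000e-01  4.68000e-01  5.38398e+02]
 [ 0.00000e+00  0.00000e+00  0.00000e+00  1.00000e+00]]
top dict_keys(['pixels', 'fx', 'fy', 'cx', 'cy', 'camera_from_world']) 395.85366422828423 318.8075353330334 196.80169804511922 [[ 2.600000e-02  9.800000e-01 -1.970000e-01  3.225790e+02]
 [-1.000000e+00  2.800000e-02  9.000000e-03 -7.067100e+01]
 [ 1.500000e-02  1.960000e-01  9.800000e-01  1.001062e+03]
 [ 0.000000e+00  0.000000e+00  0.000000e+00  1.000000e+00]]
{'clock': 0.1, 'qpos': array([-80.13929372,  34.38090787,  -0.14635165,  91.67568191,
         0.10413504,  54.02396711,  -4.57245842]), 'joint_vel': array([ 0.06644411, -0.09747916,  0.00746093, -0.23539137,  0.01633064,
       -0.10074811, -0.0074359 ]), 'effort': array([ 5.97704304e-03, -7.77988315e+01,  1.57050088e+00, -2.58625656e+01,
        1.26665714e-02,  5.44291150e-03, -7.42935526e-06]), 'tcp_pos': array([178.43789128, 702.3006247 , 252.49499401]), 'ee_rot': array([-1.79919953e+02,  7.94975968e-03,  1.65748916e+02]), 'contact_force': array([0.19079113, 0.02601547, 0.79926766]), 'moment': array([-0.06122183,  0.01668764,  0.0055532 ]), 'grip_force': 0.0, 'grip_width': 85.6317546940627}
```

View pics/side0.png

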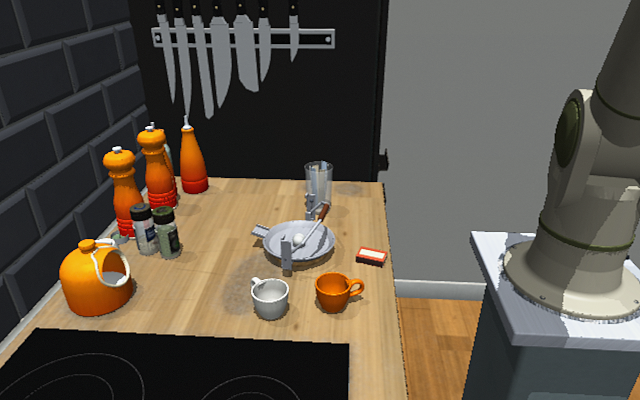

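View pics/top0.png

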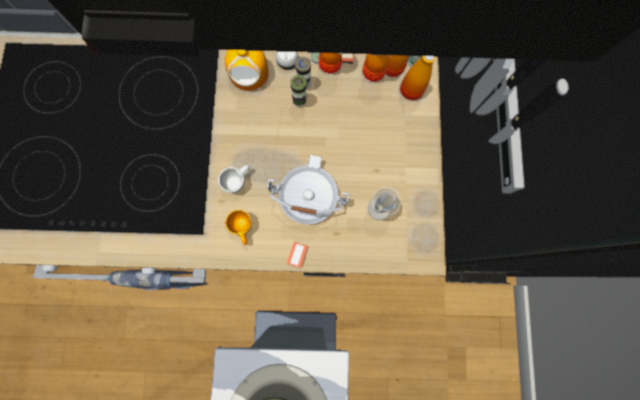

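The side view shows the dish at about (297,241), with its lip at (260,230), the grip at (320,213), the white cup at (270,298), the tumbler at (318,182) and the matchbox at (371,257). The top view shows the dish at (309,194), the lip at (315,162), the grip at (304,210), the white cup at (232,180) and the tumbler at (383,204). I'll enlarge both.

Run:
```python
from h import *
t=load('top0')['pixels'][140:250,215:411]; s=load('side0')['pixels'][150:330,240:400]
cv2.imwrite('pics/tc.png',cv2.resize(t,None,fx=4,fy=4,interpolation=cv2.INTER_CUBIC))
cv2.imwrite('pics/sc.png',cv2.resize(s,None,fx=3.33333,fy=3.33333,interpolation=cv2.INTER_CUBIC))
```

```text
(no output)
```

View pics/tc.png

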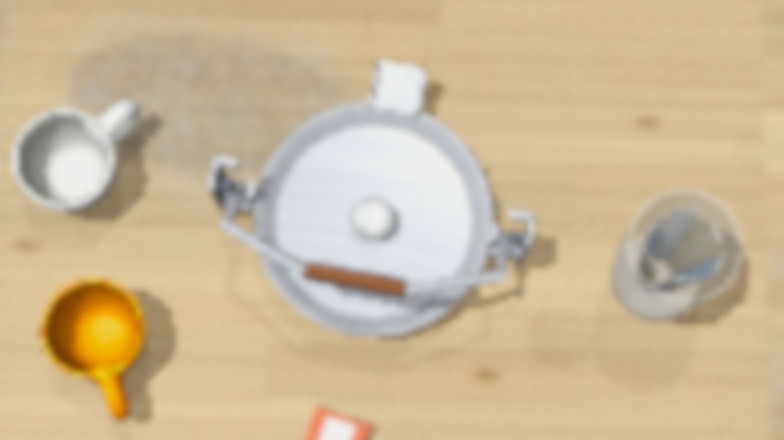

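View pics/sc.png

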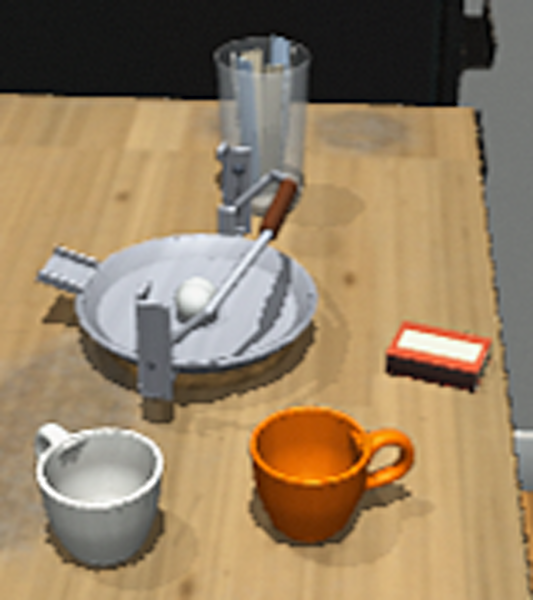

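Top crop: ball (375,219), lip tip (400,63), grip ends (306,271) and (405,288), cup rim centre (65,159), tumbler (685,250). Side crop: ball (196,299), lip tip (50,264), grip ends (293,185) and (268,229), cup rim centre (100,466).

```bash
cat > m.py <<'E'
from h import *
T=load('top0');S=load('side0')
t=lambda u,v:((u+.5)/4-.5+215,(v+.5)/4-.5+140); s=lambda u,v:((u+.5)/3.3333-.5+240,(v+.5)/3.3333-.5+150)
P={}
for n,a,b in [('ball',(375,219),(196,299)),('lip',(400,63),(50,264)),('grip',(355.5,279.5),(280.5,207)),('cuprim',(65,159),(100,466)),('brL',(224,160),(150,295)),('brR',(522,217),(235,150)),('match',(340,424),(440,343))]:
    P[n],e=tri(T,t(*a),S,s(*b)); print(n,P[n].round(1),round(e,1))
g1=onz(T,*t(306,271),P['grip'][2]);g2=onz(T,*t(405,288),P['grip'][2]); d=g1-g2
print('grip axis deg',np.degrees(np.arctan2(d[1],d[0])),np.linalg.norm(d))
l=P['lip']-P['ball'];print('lip deg',np.degrees(np.arctan2(l[1],l[0])))
c=P['cuprim']-P['ball'];print('cup deg',np.degrees(np.arctan2(c[1],c[0])),np.hypot(*c[:2]))
b=P['brL']-P['brR'];print('br deg',np.degrees(np.arctan2(b[1],b[0])),np.linalg.norm(b),(P['brL']+P['brR'])/2)
o=onz(T,*t(685,250),60)
print('tumbler',o)
E
python3 m.py
```

```text
ball [525.1 -53.5  25.6] 3.1
lip [620.9 -66.5  39.8] 1.7
grip [473.2 -44.7  98.4] 1.1
cuprim [552.4 138.6  48. ] 2.4
brL [542.6  36.1  85.8] 3.4
brR [ 512.  -141.2   86.3] 5.4
match [385.6 -34.6  14.5] 20.0
grip axis deg 81.76289547477603 58.047374183873835
lip deg -7.693907121811085
cup deg 81.91143333575249 194.02965523790166
br deg 80.2199710850628 179.90429469533208 [527.28648523 -52.59343912  86.05985135]
tumbler [ 502.74601073 -242.47881214   60.        ]
```

The dish is at about (525,-53), its lip points to -8°, the grip is at (473,-45,98) (bail about 0.78), and the cup is on the +y side, so the turn is +90°. I'll move above the grip.

Emit:
step_arm(
  series=[
    {"travel":[0.25,-0.3,0],"yaw":-40,"fingers":0},
    {"travel":[0.25,-0.3,0],"yaw":-40,"fingers":0},
    {"travel":[0.25,-0.3,0],"yaw":-40,"fingers":0},
    {"travel":[0.25,-0.3,0],"yaw":-40,"fingers":0},
    {"travel":[0.25,-0.3,0],"yaw":-40,"fingers":0},
    {"travel":[0.25,-0.3,0],"yaw":-40,"fingers":0},
    {"travel":[0.25,-0.3,0],"yaw":-40,"fingers":0},
    {"travel":[0.25,-0.3,0],"yaw":-40,"fingers":0},
    {"travel":[0.25,-0.3,0],"yaw":-40,"fingers":0},
    {"travel":[0.25,-0.3,0],"yaw":-40,"fingers":0},
  ],
  force=40,
)

```text
clock: 0.93
tcp_pos: [432.4, 396.9, 253.4]
ee_rot: [-180.0, 0.2, 125.4]
contact_force: [0.0, -0.7, -0.5]
grip_width: 85.1
grip_force: 0.0
```

Emit:
step_arm(
  series=[
    {"travel":[0.045,-0.447,0],"yaw":-44,"fingers":0},
    {"travel":[0.045,-0.447,0],"yaw":-44,"fingers":0},
    {"travel":[0.045,-0.447,0],"yaw":-44,"fingers":0},
    {"travel":[0.045,-0.447,0],"yaw":-44,"fingers":0},
    {"travel":[0.045,-0.447,0],"yaw":-44,"fingers":0},
    {"travel":[0.045,-0.447,0],"yaw":-44,"fingers":0},
    {"travel":[0.045,-0.447,0],"yaw":-44,"fingers":0},
    {"travel":[0.045,-0.447,0],"yaw":-44,"fingers":0},
    {"travel":[0.045,-0.447,0],"yaw":-44,"fingers":0},
    {"travel":[0.045,-0.447,0],"yaw":-44,"fingers":0},
    {"travel":[0.045,-0.447,0],"yaw":-44,"fingers":0},
    {"travel":[0.045,-0.447,0],"yaw":-44,"fingers":0},
    {"travel":[0.045,-0.447,0],"yaw":-44,"fingers":0},
    {"travel":[0.045,-0.447,0],"yaw":-44,"fingers":0},
  ],
)

```text
clock: 2.1
tcp_pos: [473.3, -44.0, 253.1]
ee_rot: [-180.0, -0.0, 81.7]
contact_force: [0.3, 0.4, 0.1]
grip_width: 85.6
grip_force: 0.0
```

Emit:
step_arm(
  series=[
    {"travel":[0,0,-0.03],"yaw":0,"fingers":0},
    {"travel":[0,0,-0.06],"yaw":0,"fingers":0},
    {"travel":[0,0,-0.09],"yaw":0,"fingers":0},
    {"travel":[0,0,-0.11],"yaw":0,"fingers":0},
    {"travel":[0,0,-0.125],"yaw":0,"fingers":0},
    {"travel":[0,0,-0.14],"yaw":0,"fingers":0},
    {"travel":[0,0,-0.15],"yaw":0,"fingers":0},
    {"travel":[0,0,-0.156],"yaw":0,"fingers":0},
    {"travel":[0,0,-0.156],"yaw":0,"fingers":0},
    {"travel":[0,0,-0.156],"yaw":0,"fingers":0.5},
    {"travel":[0,0,-0.156],"yaw":0,"fingers":0.5},
    {"travel":[0,0,-0.156],"yaw":0,"fingers":0.5},
    {"travel":[0,0,-0.156],"yaw":0,"fingers":0.5},
  ],
)

```text
clock: 3.18
tcp_pos: [473.8, -44.1, 97.9]
ee_rot: [179.9, -0.0, 81.8]
contact_force: [-0.3, 0.7, 0.9]
grip_width: 42.5
grip_force: 0.0
```

Run:
```python
from h import *
f=grab('side','side1');g=grab('top','top1')
s=f['pixels'][150:290,240:400];t=g['pixels'][150:250,260:360]
cv2.imwrite('pics/c1.png',np.hstack([cv2.resize(s,(457,400),interpolation=cv2.INTER_CUBIC),cv2.resize(t,(340,400)[:1]+(400,),interpolation=cv2.INTER_CUBIC)]))
st=manip.read_state();print(st['tcp_pos'],st['grip_width'],st['qpos'])
```

```text
[473.71905285 -44.23206346  97.72646461] 42.55049449165099 [-10.38927275  33.58235412  12.78240114 131.7808319  -25.1254724
  16.75623375  16.24322823]
```

View pics/c1.png

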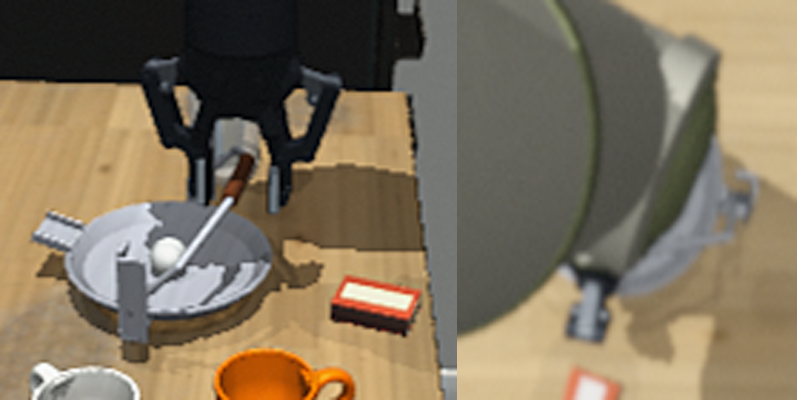

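The jaws straddle the grip bar: fingers at crop (198,180) and (277,190), with the bar midway at (240,175). I'll narrow to a loose cage and swing along the arc.

Emit:
step_arm(
  series=[
    {"travel":[0,0,0],"yaw":0,"fingers":0.79},
    {"travel":[0,0,0],"yaw":0,"fingers":0.79},
    {"travel":[0,0,0],"yaw":0,"fingers":0.79},
    {"travel":[0,0,0],"yaw":0,"fingers":0.79},
    {"travel":[0.003,-0.0005,0.001],"yaw":0,"fingers":0.79},
    {"travel":[0.0065,-0.001,0.004],"yaw":0,"fingers":0.79},
    {"travel":[0.01,-0.0015,0.006],"yaw":0,"fingers":0.79},
    {"travel":[0.013,-0.002,0.008],"yaw":0,"fingers":0.79},
    {"travel":[0.016,-0.0025,0.01],"yaw":0,"fingers":0.79},
    {"travel":[0.019,-0.003,0.012],"yaw":0,"fingers":0.79},
    {"travel":[0.0225,-0.003,0.014],"yaw":0,"fingers":0.79},
    {"travel":[0.026,-0.004,0.0155],"yaw":0,"fingers":0.79},
    {"travel":[0.029,-0.004,0.017],"yaw":0,"fingers":0.79},
  ],
)

```text
clock: 4.37
tcp_pos: [503.2, -48.5, 114.5]
ee_rot: [180.0, 0.0, 81.7]
contact_force: [-1.0, -0.3, -0.1]
grip_width: 18.3
grip_force: 0.3
```

Emit:
step_arm(
  series=[
    {"travel":[0.0025,-0.0005,0.001],"yaw":0,"fingers":0.79},
    {"travel":[0.005,-0.001,0.0015],"yaw":0,"fingers":0.79},
    {"travel":[0.008,-0.001,0.002],"yaw":0,"fingers":0.79},
    {"travel":[0.011,-0.0015,0.003],"yaw":0,"fingers":0.79},
    {"travel":[0.0135,-0.002,0.0035],"yaw":0,"fingers":0.79},
    {"travel":[0.016,-0.0025,0.004],"yaw":0,"fingers":0.79},
    {"travel":[0.0185,-0.0025,0.004],"yaw":0,"fingers":0.79},
  ],
)

```text
clock: 4.95
tcp_pos: [521.6, -51.0, 118.4]
ee_rot: [180.0, 0.0, 81.7]
contact_force: [-1.9, -0.2, 0.4]
grip_width: 18.0
grip_force: 0.4
```

Emit:
step_arm(
  series=[
    {"travel":[0.002,-0.0003,0.0005],"yaw":0,"fingers":0.79},
    {"travel":[0.004,-0.0006,0.0005],"yaw":0,"fingers":0.79},
    {"travel":[0.006,-0.0009,0.001],"yaw":0,"fingers":0.79},
    {"travel":[0.006,-0.0009,0.001],"yaw":0,"fingers":0.79},
  ],
)

```text
clock: 5.28
tcp_pos: [527.7, -51.8, 119.3]
ee_rot: [180.0, 0.0, 81.7]
contact_force: [-0.6, -0.4, -0.5]
grip_width: 17.9
grip_force: 0.0
```

Run:
```python
from h import *
f=grab('side','side2')
s=f['pixels'][160:280,240:360]
cv2.imwrite('pics/c2.png',cv2.resize(s,(600,600),interpolation=cv2.INTER_CUBIC))
st=manip.read_state();print(st['tcp_pos'],st['contact_force'],st['grip_width'],st['grip_force'])
```

```text
[527.4610381  -51.75169508 119.30925364] [0.09372925 0.12485117 0.97701006] 17.676157065220412 0.0
```

View pics/c2.png

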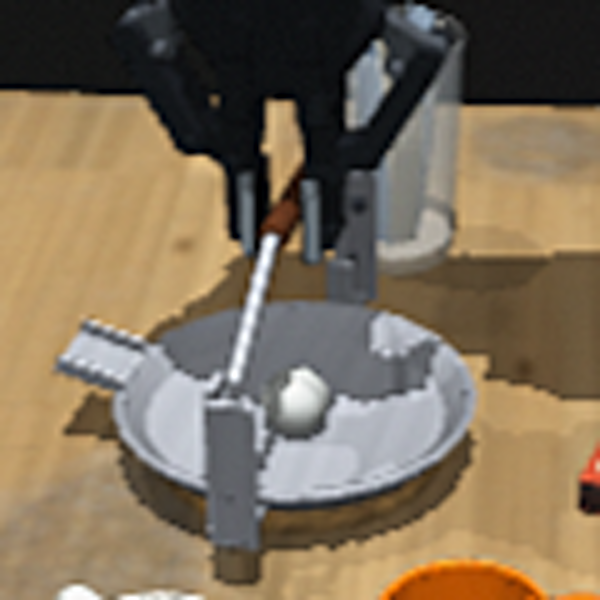

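The bail looks upright, with the near end of the grip at crop (272,232). I'll compare that with the predicted projection.

Run:
```python
from h import *
S=load('side2');c=np.array([525.5,-53.5,6]);a=np.radians(-8.3);X=np.array([np.cos(a),np.sin(a),0]);Y=np.array([-np.sin(a),np.cos(a),0])
for th in (0,.06,.12,.2,.35):
    p=c+X*(-75*np.sin(th))+Y*30+np.array([0,0,38+75*np.cos(th)]); q=proj(S,p); 
    print(th,((q-[240,160]+.5)*5-.5).round(1))
print(((proj(S,c+[0,0,21])-[240,160]+.5)*5).round())
```

```text
0 [272.1 235.8]
0.06 [283.4 237.3]
0.12 [294.7 239.4]
0.2 [309.8 243.2]
0.35 [337.3 253. ]
[297. 397.]
```

Upright matches (272,236). Now pinch.

Emit:
step_arm(
  series=[
    {"travel":[-0.001,-0.0015,0],"yaw":0,"fingers":0.85},
    {"travel":[-0.001,-0.0015,0],"yaw":0,"fingers":0.9},
    {"travel":[-0.001,-0.0015,0],"yaw":0,"fingers":1},
    {"travel":[-0.001,-0.0015,0],"yaw":0,"fingers":1},
    {"travel":[-0.001,-0.0015,0],"yaw":0,"fingers":1},
    {"travel":[-0.001,-0.0015,0],"yaw":0,"fingers":1},
    {"travel":[-0.001,-0.0015,0],"yaw":0,"fingers":1},
  ],
  force=60,
)

```text
clock: 5.92
tcp_pos: [525.8, -53.2, 119.3]
ee_rot: [-180.0, -0.0, 81.7]
contact_force: [-1.8, 1.5, 3.7]
grip_width: 10.1
grip_force: 58.4
```

Emit:
step_arm(
  series=[
    {"travel":[0,0,0.0005],"yaw":0,"fingers":1},
    {"travel":[0,0,0.0015],"yaw":0,"fingers":1},
    {"travel":[0,0,0.003],"yaw":0,"fingers":1},
    {"travel":[0,0,0.005],"yaw":0,"fingers":1},
    {"travel":[0,0,0.0075],"yaw":0,"fingers":1},
    {"travel":[0,0,0.01],"yaw":0,"fingers":1},
    {"travel":[0,0,0.0125],"yaw":0,"fingers":1},
    {"travel":[0,0,0.015],"yaw":0,"fingers":1},
  ],
)

```text
clock: 6.58
tcp_pos: [526.1, -53.3, 134.6]
ee_rot: [180.0, 0.0, 81.7]
contact_force: [0.5, 0.2, -7.1]
grip_width: 10.2
grip_force: 58.3
```

Run:
```python
from h import *
f=grab('side','side3')
s=f['pixels'][160:280,240:360]
cv2.imwrite('pics/c3.png',cv2.resize(s,(600,600),interpolation=cv2.INTER_CUBIC))
st=manip.read_state();print(st['tcp_pos'],st['contact_force'],st['moment'],st['grip_width'],st['grip_force'])
```

```text
[526.21605683 -53.2420519  134.96374935] [-0.42653274  0.15886205 -5.73529772] [-0.01245352  0.08316451  0.05423059] 9.890354577009411 58.29380750656128
```

View pics/c3.png

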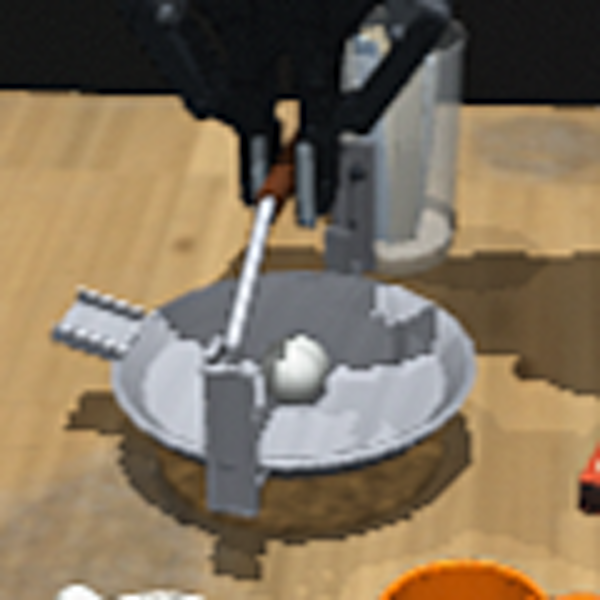

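The dish hangs level about 15 mm up, with the ball in the middle at (299,369). I'll lift the rest and dwell.

Emit:
step_arm(
  series=[
    {"travel":[0,0,0.0005],"yaw":0,"fingers":1},
    {"travel":[0,0,0.002],"yaw":0,"fingers":1},
    {"travel":[0,0,0.004],"yaw":0,"fingers":1},
    {"travel":[0,0,0.0065],"yaw":0,"fingers":1},
    {"travel":[0,0,0.0095],"yaw":0,"fingers":1},
    {"travel":[0,0,0.0125],"yaw":0,"fingers":1},
    {"travel":[0,0,0.0155],"yaw":0,"fingers":1},
    {"travel":[0,0,0.0185],"yaw":0,"fingers":1},
    {"travel":[0,0,0.0215],"yaw":0,"fingers":1},
    {"travel":[0,0,0.0245],"yaw":0,"fingers":1},
    {"travel":[0,0,0.0275],"yaw":0,"fingers":1},
    {"travel":[0,0,0.0305],"yaw":0,"fingers":1},
    {"travel":[0,0,0.033],"yaw":0,"fingers":1},
    {"travel":[0,0,0.035],"yaw":0,"fingers":1},
    {"travel":[0,0,0.036],"yaw":0,"fingers":1},
    {"travel":[0,0,0.036],"yaw":0,"fingers":1},
    {"travel":[0,0,0.036],"yaw":0,"fingers":1},
    {"travel":[0,0,0.036],"yaw":0,"fingers":1},
    {"travel":[0,0,0.036],"yaw":0,"fingers":1},
    {"travel":[0,0,0.036],"yaw":0,"fingers":1},
  ],
)

```text
clock: 8.3
tcp_pos: [526.0, -53.2, 170.1]
ee_rot: [-180.0, 0.0, 81.7]
contact_force: [0.4, 0.0, -6.1]
grip_width: 10.6
grip_force: 58.3
```

Emit:
step_arm(
  series=[
    {"travel":[0,0,0],"yaw":0.2,"fingers":1},
    {"travel":[0,0,0],"yaw":0.6,"fingers":1},
    {"travel":[0,0,0],"yaw":1.2,"fingers":1},
    {"travel":[0,0,0],"yaw":2,"fingers":1},
    {"travel":[0,0,0],"yaw":3,"fingers":1},
    {"travel":[0,0,0],"yaw":4.2,"fingers":1},
    {"travel":[0,0,0],"yaw":5.5,"fingers":1},
    {"travel":[0,0,0],"yaw":7,"fingers":1},
    {"travel":[0,0,0],"yaw":8.5,"fingers":1},
    {"travel":[0,0,0],"yaw":10,"fingers":1},
    {"travel":[0,0,0],"yaw":11.5,"fingers":1},
    {"travel":[0,0,0],"yaw":13,"fingers":1},
    {"travel":[0,0,0],"yaw":14.5,"fingers":1},
    {"travel":[0,0,0],"yaw":16,"fingers":1},
    {"travel":[0,0,0],"yaw":17.5,"fingers":1},
    {"travel":[0,0,0],"yaw":19,"fingers":1},
    {"travel":[0,0,0],"yaw":20.3,"fingers":1},
    {"travel":[0,0,0],"yaw":21.4,"fingers":1},
    {"travel":[0,0,0],"yaw":22.2,"fingers":1},
    {"travel":[0,0,0],"yaw":22.5,"fingers":1},
  ],
)

```text
clock: 9.97
tcp_pos: [526.0, -53.3, 170.3]
ee_rot: [180.0, 0.0, 104.3]
contact_force: [1.2, 1.1, -6.5]
grip_width: 9.8
grip_force: 58.3
```

Run:
```python
from h import *
f=grab('side','side4')
s=f['pixels'][140:330,220:380]
cv2.imwrite('pics/c4.png',cv2.resize(s,(505,600),interpolation=cv2.INTER_CUBIC))
st=manip.read_state();print(st['tcp_pos'],st['ee_rot'],st['qpos'],st['contact_force'],st['moment'])
```

```text
[526.03244476 -53.25159878 170.27574095] [1.79997898e+02 7.99148413e-04 1.04293182e+02] [-10.45069582  28.42976136  14.25813088 122.39123598 -13.31673548
  30.60054613  27.95482777] [-1.72648594e-03 -1.16186894e-01 -6.54996406e+00] [-0.01061356 -0.01382186  0.04454512]
```

View pics/c4.png

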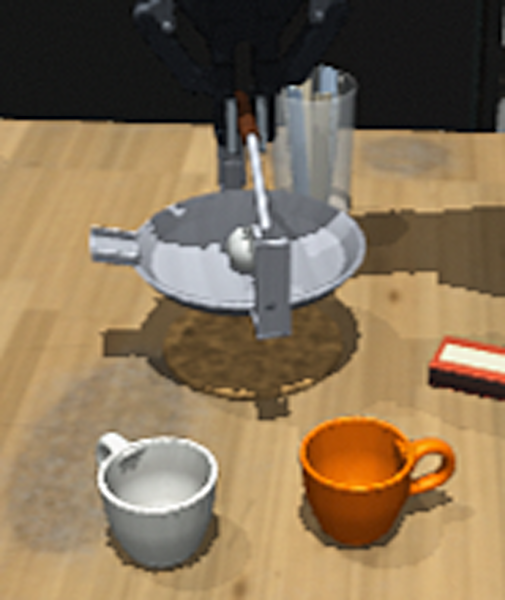

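The turn goes the right way, with the lip at (110,243) swinging towards the cup, the dish level, and the ball near the middle at (243,248). I'll continue the turn.

Emit:
step_arm(
  series=[
    {"travel":[0,0,0],"yaw":0.3,"fingers":1},
    {"travel":[0,0,0],"yaw":0.9,"fingers":1},
    {"travel":[0,0,0],"yaw":1.8,"fingers":1},
    {"travel":[0,0,0],"yaw":3,"fingers":1},
    {"travel":[0,0,0],"yaw":4.5,"fingers":1},
    {"travel":[0,0,0],"yaw":6.2,"fingers":1},
    {"travel":[0,0,0],"yaw":8,"fingers":1},
    {"travel":[0,0,0],"yaw":9.8,"fingers":1},
    {"travel":[0,0,0],"yaw":11.6,"fingers":1},
    {"travel":[0,0,0],"yaw":13.4,"fingers":1},
    {"travel":[0,0,0],"yaw":15.2,"fingers":1},
    {"travel":[0,0,0],"yaw":17,"fingers":1},
    {"travel":[0,0,0],"yaw":18.8,"fingers":1},
    {"travel":[0,0,0],"yaw":20.6,"fingers":1},
    {"travel":[0,0,0],"yaw":22.4,"fingers":1},
    {"travel":[0,0,0],"yaw":24.2,"fingers":1},
    {"travel":[0,0,0],"yaw":26,"fingers":1},
    {"travel":[0,0,0],"yaw":27.8,"fingers":1},
    {"travel":[0,0,0],"yaw":29.6,"fingers":1},
    {"travel":[0,0,0],"yaw":31.4,"fingers":1},
  ],
)

```text
clock: 11.68
tcp_pos: [526.0, -53.2, 170.3]
ee_rot: [-180.0, 0.0, 135.8]
contact_force: [0.8, -0.1, -7.0]
grip_width: 10.1
grip_force: 58.4
```

Emit:
step_arm(
  series=[
    {"travel":[0,0,0],"yaw":1.8,"fingers":1},
    {"travel":[0,0,0],"yaw":3.6,"fingers":1},
    {"travel":[0,0,0],"yaw":5.4,"fingers":1},
    {"travel":[0,0,0],"yaw":7.2,"fingers":1},
    {"travel":[0,0,0],"yaw":9,"fingers":1},
    {"travel":[0,0,0],"yaw":10.8,"fingers":1},
    {"travel":[0,0,0],"yaw":12.6,"fingers":1},
    {"travel":[0,0,0],"yaw":14.4,"fingers":1},
    {"travel":[0,0,0],"yaw":16.2,"fingers":1},
    {"travel":[0,0,0],"yaw":18,"fingers":1},
    {"travel":[0,0,0],"yaw":19.8,"fingers":1},
    {"travel":[0,0,0],"yaw":21.6,"fingers":1},
    {"travel":[0,0,0],"yaw":23.4,"fingers":1},
    {"travel":[0,0,0],"yaw":25.2,"fingers":1},
    {"travel":[0,0,0],"yaw":27,"fingers":1},
    {"travel":[0,0,0],"yaw":28.8,"fingers":1},
    {"travel":[0,0,0],"yaw":30.6,"fingers":1},
    {"travel":[0,0,0],"yaw":32.1,"fingers":1},
    {"travel":[0,0,0],"yaw":33.3,"fingers":1},
    {"travel":[0,0,0],"yaw":34.2,"fingers":1},
  ],
)

```text
clock: 13.35
tcp_pos: [526.0, -53.2, 170.3]
ee_rot: [180.0, 0.0, 170.0]
contact_force: [-0.4, 0.1, -6.8]
grip_width: 10.0
grip_force: 58.3
```

Emit:
step_arm(
  series=[
    {"travel":[0,0,0],"yaw":0.7,"fingers":1},
    {"travel":[0,0,0],"yaw":1.2,"fingers":1},
    {"travel":[0,0,0],"yaw":1.5,"fingers":1},
    {"travel":[0,0,0],"yaw":1.7,"fingers":1},
    {"travel":[0,0,0],"yaw":1.7,"fingers":1},
    {"travel":[0,0,0],"yaw":1.7,"fingers":1},
    {"travel":[0,0,0],"yaw":1.7,"fingers":1},
    {"travel":[0,0,0],"yaw":1.7,"fingers":1},
    {"travel":[0,0,0],"yaw":1.7,"fingers":1},
    {"travel":[0,0,0],"yaw":1.7,"fingers":1},
    {"travel":[0,0,0],"yaw":1.7,"fingers":1},
    {"travel":[0,0,0],"yaw":1.7,"fingers":1},
  ],
)

```text
clock: 14.35
tcp_pos: [526.0, -53.3, 170.3]
ee_rot: [-180.0, 0.0, 171.5]
contact_force: [0.1, -1.0, -7.5]
grip_width: 10.0
grip_force: 58.3
```

Run:
```python
from h import *
f=grab('side','side5');g=grab('top','top5')
s=f['pixels'][160:330,220:380]
cv2.imwrite('pics/c5.png',cv2.resize(s,(564,600),interpolation=cv2.INTER_CUBIC))
st=manip.read_state();print(st['tcp_pos'],st['ee_rot'],st['contact_force'],st['moment'],st['grip_force'])
# predicted lip tip & dish centre for lip at 82 deg
a=np.radians(st['ee_rot'][2]-90);X=np.array([np.cos(a),np.sin(a),0])
c=np.array([*st['tcp_pos'][:2],st['tcp_pos'][2]-113])
for n,p in (('lip',c+99*X+[0,0,32]),('ball',c+[0,0,21])): print(n,((proj(f,p)-[220,160]+.5)*3.529).round(),c)
```

```text
[526.05439326 -53.22579738 170.28875348] [1.79999519e+02 7.06577283e-03 1.71544861e+02] [ 0.31951022  0.06846021 -7.99179993] [ 0.02271107 -0.0164395   0.00297858] 58.31897556781769
lip [228. 280.] [526.05439326 -53.22579738  57.28875348]
ball [278. 205.] [526.05439326 -53.22579738  57.28875348]
```

View pics/c5.png

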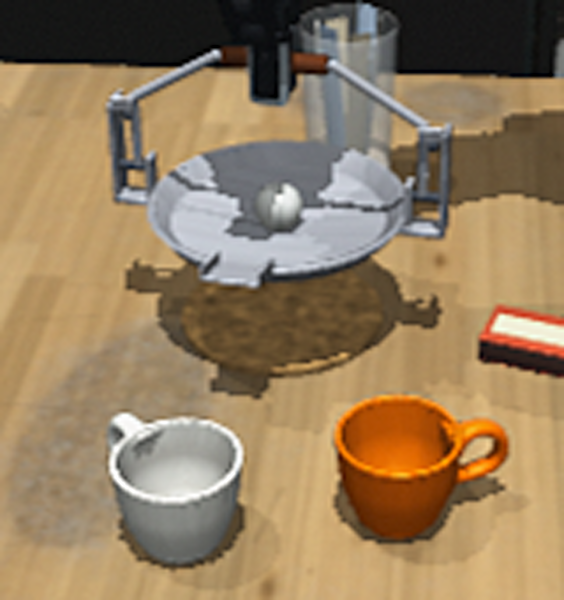

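The lip at (235,280) points at the white cup to within about 2°. The ball at (279,206) is where predicted, the dish is level, and it is about 51 mm above the mat. Handing in.

```bash
python3 -c "
from workcell import manip
print(manip.hand_in())"
```

```text
the job is handed in; nothing more can be done
None
```

The job is handed in; no verdict came back. The handle is upright and the dish is held level about 51 mm above the mat, its lip within about 2° of the white cup, the ball in the middle, and the cup, tumbler and matchbox left untouched.

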